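# Close the soft jaw, gauge its slot through the guide tube, present the rod

### The arm

A 6-joint arm with a two-finger parallel gripper is mounted at the origin on the work surface. World frame = base frame: x ahead of the robot, y to its left, z up, the work surface at z = 0. Lengths are in m, angles in rad, forces in N, time in s.
With the tool pointing down it reaches from about 0.3 to 0.875 m from the base axis. Payload 6.4 kg.
Tool frame: the origin (TCP) lies at the very end of the fingers, on their centre line; the grasp point (between the pads) lies 19 mm behind it (manip.tcp_to_grasp is the distance from the TCP to the grasp point, in m); z points along the fingers, y is the line along which they close (so a half turn about z gives the same grasp; the last joint's range is limited). The gripper opens to 85 mm and grips with 20 to 120 N. Pads are 22 mm wide; open, the fingers measure 114 mm over their backs; the gripper's body (76 mm by 85 mm) begins 54 mm behind the grasp point. The pads swing forward as they close: fully open they stand 13 mm farther back than shut.
Start: joints at [-1.401, 0.181, 1.607, -0, 1.354, -0.206], TCP at [0.211, -0.535, 0.204] pointing down, gripper open.
Joint ranges: [-2.99, 2.99], [-0.89, 2.07], [0.3, 2.58], [-1.14, 4.28], [0, 2.63], [-3.12, 3.12]. Speed limits (rad/s): [2.57, 2.57, 3.01, 3.14, 3.14, 3.14].

### API

Orientations are given as [roll, pitch, yaw] about the fixed x, y, z axes, in that order (R = Rz(yaw) Ry(pitch) Rx(roll)).
In Python, from plant import status, optics, manip gives the robot as it stands. The module is installed in compiled form; this text tells all that it offers.
- The arm moves only by the tool carry_out, never from a script. Its argument "steps" is a list of rows, each an object with "rot": the turn, a rotation vector about the tool's x, y, z normalised to -1 to 1, where 1 is 60 degrees, a list of three; "dp": the shift along the tool's x, y, z normalised to -1 to 1, where 1 is 200 mm, a list of three; "grip": the opening, from 0 (shut) to 1 (fully open). A call has 1 to 20 rows; each row is the pose to reach, as a shift and turn from the pose commanded when the call began, along the tool's axes at that moment; what a row does not reach only later rows make up. A row lasts 1/10 s, in which the tool goes at most 50 mm and 8.59 degrees, less where a joint would pass 70% of its speed; a pose out of reach is approached as far as the arm can. A call with a number of a shift or a turn outside -1 to 1 is refused whole. A call with a gripper value outside its range is refused whole. The fingers move at their own pace and stop on an object; "force" is the grip in N (left out, the last holds). Time passes only in rows, so rows that repeat a pose let the fingers close. It gives the time, the measured TCP pose, the force, the opening and the grip force at its end, in the units of the state.
- status.state(): the state, without advancing time (a new reading comes with each control period).
- optics.capture(name): name is "scene" or "top" or "wrist"; returns the picture (400x640x3 uint8, red, green, blue); there is no depth.
- optics.calibration(name): a dict with "mtx" (3x3 intrinsics, pixels), "view" (4x4, takes a point from world to camera coordinates). Camera axes: x right, y down, z forward; pixel columns grow to the right and rows downward; lengths in m; the calibration is good to about 2 mm. A picture is of the moment at which its call begins: read the wrist's pose just before it. calibration takes no time and is no camera call; for the wrist camera it gives the pose at the moment of the call.
- manip.sign_off(): hands the job in; it is judged then, once.
The state is a dict: "clock": time; "joint_pos": joint angles; "qd": joint speeds; "joint_torque": joint torques, N m; "tool_pos": TCP position; "orientation": TCP orientation; "wrist_force": force on the tool from outside, world axes, zero at the start; "ft_torque": the same for the moment, N m; "opening": finger opening in m; "gripper_force": force on a finger pad.
Only numpy, scipy, OpenCV 4.12 (cv2) and the standard library are available. Lean on these libraries where they do the work, as an engineer would, in place of code of your own. Each camera call takes 0.05 s, during which the arm holds its last target. There are 200 camera calls.

### The job

Push the loose slotted jaw along the fixture bed until it sits flush against the fixed jaw with no gap. Then take the gauge rod from its stand, insert it down the sloping guide tube until its collar stops on the tube's mouth, pull it out again, and finish still holding it in the gripper, steady and level, with its tip about 10 cm above the white tile. Leave the jaw closed and the other things on the bench where they are.

Things in the scene. Friction and masses are not known exactly. Their poses are not given: they have to be found in the camera images.
- fixture: Fixed steel bed, x -120..90, y -90..80 mm, top at z 15; origin on the bench, z up. Solid fixed jaw 60 mm high on it: x 30..80, y 0..60, z 15..75; its flush face (x = 30) looks to -x. The loose jaw slides along +x to it between two lips 10 mm high, 8 thick, x -100..30, 1.5 mm play a side. A 34 mm wide post on the -y side, y -55..-35, carries the sloping guide tube.
- guide: Steel guide tube fixed to the fixture: outer diameter 30, bore 16, length 50 mm, open at both ends, 30 degrees from horizontal. Origin at the centre of its upper mouth, at (0, -65, 95) mm in the fixture frame; its z axis points out of the mouth, up and to the fixture's -y. The rod goes in along -z; its tip ends 110 mm down the axis in the slot of the closed jaw. An open jaw blocks it.
- jaw: Loose aluminium jaw 60 x 60 x 60 mm, about 0.45 kg, on the bed between the lips; open-topped slot 22 wide, 48 deep along its y through the middle. Origin at the centre of its underside, axes as the fixture's. Starts 18 to 33 mm short of the fixed jaw; flush, its origin is at (0, 30, 15) mm in the fixture frame. Push its face at x = -30 mm.
- rod: Loose gauge rod, about 0.2 kg, level in its stand, axis 55 mm above the bench. Origin on the axis at the collar's stop face, x to the tip. Round probe of 12 mm diameter, x 0..110, tapered over the last 7, dark rings near the tip; collar of 32 mm diameter, x -8..0; dark square handle 18 x 18 mm, x -98..-8, sides upright in the stand.
- rod_tip (a point): End of the rod's probe, 110 mm from the collar face along the rod's x.
- rod_grip (a point): Where to grip the rod from above: on the axis in the square handle, 45 mm behind the collar face.
- stand: Fixed stand of the rod: base 220 x 70 x 10 mm, x -104..116, and two saddles 14 thick, 50 wide, under the probe (x 73..87) and the handle's end (x -96..-82), cheeks up to 59 mm above the bench. Origin on the bench under the collar face; x along the rod to its tip. Lift the rod straight up.
- tile: White ceramic reading tile 120 x 120 x 10 mm fixed on the bench; origin at the centre of its underside.
- step_jaw: Bystander: stepped steel chuck jaw 90 x 28 x 46 mm. Origin at the centre of its underside.
- stud: Bystander: standing steel pull stud, 42 mm diameter, 54 mm high. Origin at the centre of its underside.
- bin: Bystander: empty red plastic bin 130 x 100 x 60 mm. Origin at the centre of its underside.
- vise: Bystander: small machine vise 170 x 100 x 70 mm with a screw end sticking out 50 mm at -x. Origin at the centre of its underside.
There are look-alikes about, which are no part of the job. Leave any orange look-alike of the jaw alone. There is more than one size of the rod; the one meant has the size given above.

How it is judged:
On the way, in this order (a step that is already met when the one before it is completed fails the run):
1. the loose jaw is flush against the fixed jaw (x of jaw in the frame of fixture between -0.0025 and 0.0025 m and z of jaw in the frame of fixture below 0.018 m and y of jaw in the frame of fixture between 0.025 and 0.035 m and angle between the x axis of jaw and the x axis of fixture, either way round below 0.05 rad), for 0.2 s.
2. the rod is in the guide tube with its collar on the mouth, the jaw still flush (all of step 1 and z of rod in the frame of guide below 0.003 m and distance between rod and guide below 0.005 m and angle between the x axis of rod and the z axis of guide, either way round below 0.1 rad), for 0.1 s.
3. the rod is withdrawn, its tip clear of the tube (z of rod_tip in the frame of guide above 0.005 m), for 0.1 s.
At the end, for the whole second after the job is handed in: The rod is held in the fingers, still (under 30 mm/s), touching nothing else, its axis level within 7 degrees, its tip over the tile (within its 120 mm square) and 60 to 180 mm above the bench; the loose jaw is still in place between the lips, within 2.5 mm of flush and square within 0.05 rad (all of step 1 and angle between rod's own x axis and vertical between 1.451 and 1.691 rad and x of rod_tip in the frame of tile between -0.06 and 0.06 m and y of rod_tip in the frame of tile between -0.06 and 0.06 m and height (world z) of rod_tip between 0.06 and 0.18 m and contact force between rod and the fingers above 2 N and contact force between rod and stand below 0.1 N and contact force between rod and fixture below 0.1 N and contact force between rod and tile below 0.1 N and contact force between rod and jaw below 0.1 N and contact force between rod and step_jaw below 0.1 N and contact force between rod and stud below 0.1 N and contact force between rod and bin below 0.1 N and contact force between rod and vise below 0.1 N and linear speed of rod below 0.03 m/s); the arm keeps its last pose, push and grip.
It fails at once if the stepped jaw is disturbed (moved over 30 mm) (distance of step_jaw from where it was at the start of the episode above 0.03 m).
It fails at once if the pull stud is disturbed (moved over 30 mm) (distance of stud from where it was at the start of the episode above 0.03 m).
It fails at once if the bin is disturbed (moved over 30 mm) (distance of bin from where it was at the start of the episode above 0.03 m).
It fails at once if the vise is disturbed (moved over 30 mm) (distance of vise from where it was at the start of the episode above 0.03 m).
It also fails if it takes over 64 s, if anything falls off the work surface, if the arm or the gripper's body presses on something with over 40 N, if the wrist force passes 120 N, or if a joint passes its speed limit or range.

## Working session

There is one attempt and no reset: what is moved stays moved. The work goes in short steps, Python scripts to look and compute and a tool call to move; the robot and the scene stay as the last step left them, time stands still between calls to the robot, and variables do not carry over. Pictures are saved under pics/ and viewed, at most 10 in all, crops included, and the job is handed in when it is done.

Besides the shell and the picture viewer there is one more tool, called after ">>>" as name(argument=value, ...), one argument or row to a line, values as JSON. carry_out: Moves the arm, as the interface text tells. Scaled input: -1 to 1 covers 200 mm each way for a shift and 60 degrees each way for a turn. Its arguments: {"type":"object","properties":{"steps":{"type":"array","items":{"type":"object","properties":{"rot":{"type":"array","items":{"type":"number"}},"dp":{"type":"array","items":{"type":"number"}},"grip":{"type":"number"}}}},"force":{"type":"number"}},"required":["steps"]}

```bash
mkdir -p pics; python3 - <<'E'
from plant import status, optics, manip
import cv2,numpy as np
print(status.state(), manip.tcp_to_grasp)
for n in ["scene","top"]:
    im=optics.capture(n); cv2.imwrite(f"pics/{n}0.png",cv2.cvtColor(im,cv2.COLOR_RGB2BGR))
    c=optics.calibration(n); print(n,np.round(c["mtx"],2).tolist(),np.round(c["view"],4).tolist())
E
```

```text
{'clock': 0.0, 'joint_pos': array([-1.40129445e+00,  1.81553397e-01,  1.60803150e+00, -2.63712571e-05,
        1.35379035e+00, -2.06321785e-01]), 'qd': array([ 2.26605271e-03, -2.11449812e-06, -3.38775521e-04,  8.66920040e-04,
       -3.49528914e-04,  1.57239907e-04]), 'joint_torque': array([-6.50547213e-05, -4.44868755e+01, -3.51343417e+01, -3.28330007e-04,
        9.17338009e-03,  4.25478106e-06]), 'tool_pos': array([ 0.21093793, -0.53425306,  0.2027659 ]), 'orientation': array([-3.13984259e+00, -3.39988099e-04,  3.75829066e-01]), 'wrist_force': array([-0.54803079,  1.34781304, -0.29214368]), 'ft_torque': array([-0.01330675,  0.0073329 , -0.02781442]), 'gripper_force': 0.0, 'opening': 0.08500619847638166} 0.0187
scene [[404.16, 0.0, 325.0], [0.0, 404.16, 208.81], [0.0, 0.0, 1.0]] [[0.6366, 0.771, -0.0169, -0.3526], [0.5059, -0.4341, -0.7454, -0.1863], [-0.582, 0.466, -0.6664, 1.75], [0.0, 0.0, 0.0, 1.0]]
top [[450.36, 0.0, 321.99], [0.0, 450.36, 196.45], [0.0, 0.0, 1.0]] [[-0.0025, -1.0, 0.0034, 0.0162], [-0.9955, 0.0021, -0.0945, 0.5066], [0.0945, -0.0036, -0.9955, 1.5437], [0.0, 0.0, 0.0, 1.0]]
```

View pics/top0.png

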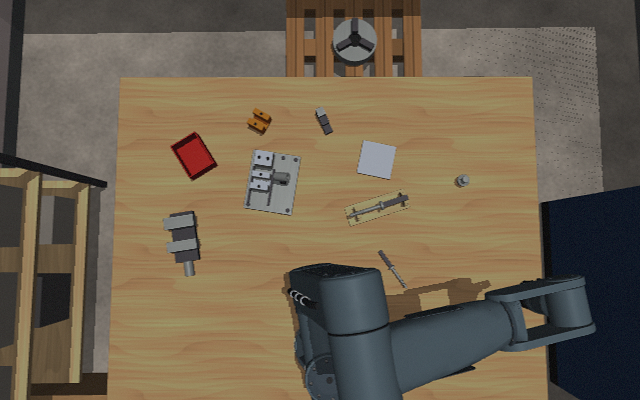

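View pics/scene0.png

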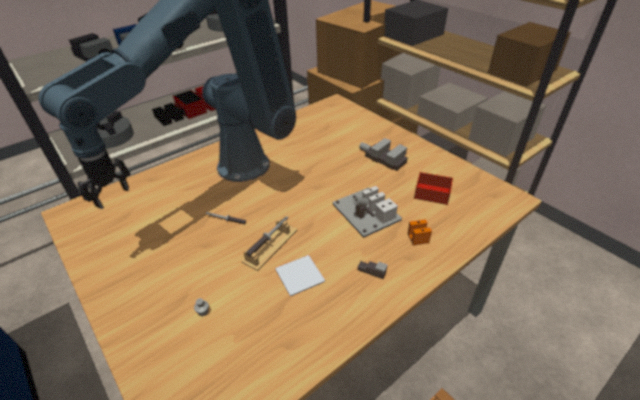

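The top view shows the fixture at about (272,182), the stand with the rod at (377,208), the tile at (377,160), and a loose look-alike rod at (392,268). I'll enlarge the fixture and stand.

```bash
python3 - <<'E'
import cv2,numpy as np
t=cv2.imread("pics/top0.png")
a=cv2.resize(t[140:224,236:316],None,fx=5,fy=5,interpolation=cv2.INTER_CUBIC)
b=cv2.resize(t[136:236,336:416],None,fx=5,fy=5,interpolation=cv2.INTER_CUBIC)[:420*1+80]
h=max(a.shape[0],b.shape[0]); a=cv2.copyMakeBorder(a,0,h-a.shape[0],0,0,cv2.BORDER_CONSTANT)
cv2.imwrite("pics/crop1.png",np.hstack([a,b]))
E
```

```text
(no output)
```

View pics/crop1.png

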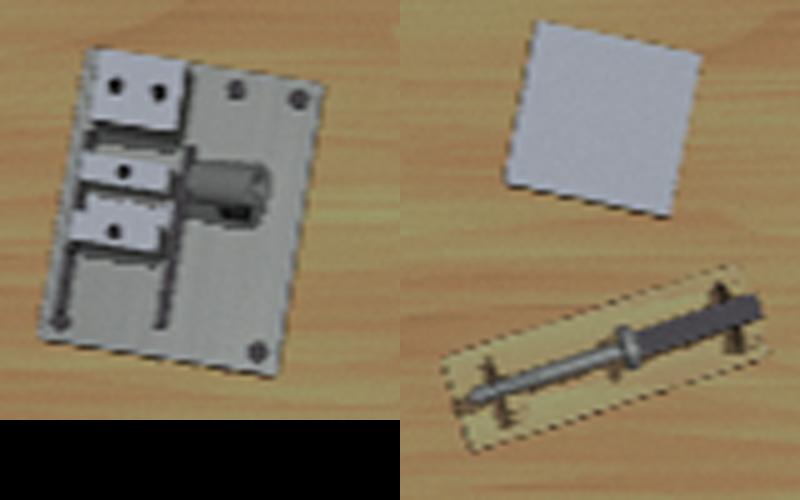

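```bash
cat > h.py <<'E'
import numpy as np
from scipy.optimize import least_squares
from scipy.spatial.transform import Rotation as R
from plant import status, optics, manip
def proj(c,P):
    P=np.atleast_2d(P); q=P@c["view"][:3,:3].T+c["view"][:3,3]; q=q@np.array(c["mtx"]).T
    return q[:,:2]/q[:,2:]
def w(pose,L):            # pose x,y,yaw ; local pts in m
    L=np.atleast_2d(L).astype(float); return R.from_euler('z',pose[2]).apply(L)+[pose[0],pose[1],0]
def fit(c,L,px,x0):
    s=least_squares(lambda p:(proj(c,w(p,L))-px).ravel(),x0); return s.x,np.abs(s.fun).max()
def toolR(s): return R.from_euler('xyz',s["orientation"])
def move(pos,yaw,tilt=0,s=None):
    """normalised dp, rot to reach TCP pos with tool down, tool x at yaw, tip down by tilt"""
    s=s or status.state(); r0=toolR(s)
    rt=R.from_euler('z',yaw)*R.from_euler('x',np.pi)*R.from_euler('y',-tilt)
    d=r0.inv().apply(np.array(pos)-s["tool_pos"])/.2; v=(r0.inv()*rt).as_rotvec()/np.radians(60)
    return np.round(d,4),np.round(v,4)
E
python3 - <<'E'
from h import *
c=optics.calibration("top")
oA=np.array([236,140]);oB=np.array([336,136])
A=np.array([[88,48],[325,85],[275,377],[38,340]])/5+oA
f,e=fit(c,np.array([[90,80,15],[90,-90,15],[-120,-90,15],[-120,80,15]])/1e3,A,[.6,.1,-.15]);print("fix",f,e)
B=(np.array([[443,357],[473,452],[733,265],[770,358]])-[400,0])/5+oB
s,e=fit(c,np.array([[116,-35,10],[116,35,10],[-104,-35,10],[-104,35,10]])/1e3,B,[.5,-.1,1.88]);print("stand",s,e)
T=(np.array([[538,20],[702,58],[670,217],[505,185]])-[400,0])/5+oB
t,e=fit(c,np.array([[60,60,10],[60,-60,10],[-60,-60,10],[-60,60,10]])/1e3,T,[.6,-.1,-.2]);print("tile",t,e)
print("rod px",(proj(c,w(s,[[.11,0,.055],[0,0,.055],[-.098,0,.055]]))-oB)*5+[400,0])
print("jaw top flush corners px",(proj(c,w(f,np.array([[-30,60,75],[-30,0,75]])/1e3))-oA)*5)
print("guide mouth px",(proj(c,w(f,np.array([[0,-65,95]])/1e3))-oA)*5)
np.savez("p.npz",f=f,s=s,t=t)
print("prepush",w(f,[-.10,.03,.12]),w(f,[-.10,.03,.035]),move(w(f,[-.10,.03,.12])[0],f[2]))
E
```

```text
fix [ 0.5733586   0.19184043 -0.15953659] 0.34454255952022095
stand [ 0.4702956  -0.18346761  1.8772744 ] 0.9275524101859673
tile [ 0.63745264 -0.1791955  -0.21173775] 0.508913115278375
rod px [[468.16934092 399.53865117]
 [621.67023563 350.4910319 ]
 [757.83443863 306.98294682]]
jaw top flush corners px [[ 73.46009806 207.17714898]
 [161.10575472 221.01532308]]
guide mouth px [[261.30358898 188.43687362]]
prepush [[0.47939432 0.23734553 0.12      ]] [[0.47939432 0.23734553 0.035     ]] (array([ 2.6643, -3.096 ,  0.4201]), array([-1.500e-03,  1.000e-04,  5.112e-01]))
```

>>> carry_out(
  steps=[
    {"dp":[0.67,-0.78,0],"rot":[0,0,0],"grip":0},
    {"dp":[0.67,-0.78,0],"rot":[0,0,0],"grip":0},
    {"dp":[0.67,-0.78,0],"rot":[0,0,0],"grip":0},
    {"dp":[0.67,-0.78,0],"rot":[0,0,0],"grip":0},
    {"dp":[0.67,-0.78,0],"rot":[0,0,0],"grip":0},
  ],
)

```text
clock: 0.6
tool_pos: [0.2794, -0.3356, 0.2029]
orientation: [-3.139, -0.001, 0.379]
wrist_force: [-0.8, -0.6, 0.3]
opening: 0.0129
gripper_force: 0.0
```

>>> carry_out(
  steps=[
    {"dp":[0.67,-0.78,0],"rot":[0,0,0],"grip":0},
    {"dp":[0.67,-0.78,0],"rot":[0,0,0],"grip":0},
    {"dp":[0.67,-0.78,0],"rot":[0,0,0],"grip":0},
    {"dp":[0.67,-0.78,0],"rot":[0,0,0],"grip":0},
    {"dp":[0.67,-0.78,0],"rot":[0,0,0],"grip":0},
  ],
)

```text
clock: 1.1
tool_pos: [0.3467, -0.142, 0.2035]
orientation: [-3.14, -0.001, 0.382]
wrist_force: [0.1, -0.8, 0.0]
opening: -0.0
gripper_force: 0.0
```

>>> carry_out(
  steps=[
    {"dp":[0.67,-0.78,0],"rot":[0,0,0.5],"grip":0},
    {"dp":[0.67,-0.78,0],"rot":[0,0,0.5],"grip":0},
    {"dp":[0.67,-0.78,0],"rot":[0,0,0.5],"grip":0},
    {"dp":[0.67,-0.78,0],"rot":[0,0,0.5],"grip":0},
    {"dp":[0.67,-0.78,0],"rot":[0,0,0.5],"grip":0},
    {"dp":[0.67,-0.78,0],"rot":[0,0,0.5],"grip":0},
    {"dp":[0.67,-0.78,0],"rot":[0,0,0.5],"grip":0},
  ],
)

```text
clock: 1.8
tool_pos: [0.4134, 0.0484, 0.2034]
orientation: [3.141, 0.001, -0.144]
wrist_force: [0.4, 0.1, 0.4]
opening: 0.0003
gripper_force: 0.0
```

```bash
python3 - <<'E'
from h import *
p=np.load("p.npz");f=p["f"];s=status.state();print(s["clock"],s["tool_pos"],s["opening"])
print(move(w(f,[-.10,.03,.18])[0],f[2]))
E
```

```text
1.8 [0.41335605 0.04839686 0.20337122] 0.000330565332375266
(array([ 0.1913, -0.9824,  0.116 ]), array([0.0007, 0.0008, 0.0149]))
```

>>> carry_out(
  steps=[
    {"dp":[0.19,-0.98,0.1],"rot":[0,0,0.015],"grip":0},
    {"dp":[0.19,-0.98,0.1],"rot":[0,0,0.015],"grip":0},
    {"dp":[0.19,-0.98,0.1],"rot":[0,0,0.015],"grip":0},
    {"dp":[0.19,-0.98,0.1],"rot":[0,0,0.015],"grip":0},
    {"dp":[0.19,-0.98,0.1],"rot":[0,0,0.015],"grip":0},
    {"dp":[0.19,-0.98,0.1],"rot":[0,0,0.015],"grip":0},
    {"dp":[0.19,-0.98,0.1],"rot":[0,0,0.015],"grip":0},
  ],
)

```text
clock: 2.5
tool_pos: [0.48, 0.234, 0.1836]
orientation: [3.141, 0.0, -0.166]
wrist_force: [0.0, -0.5, -0.6]
opening: 0.0001
gripper_force: 0.0
```

```bash
python3 - <<'E'
from h import *
import cv2
c=optics.calibration("wrist");im=optics.capture("wrist");cv2.imwrite("pics/w1.png",cv2.cvtColor(im,cv2.COLOR_RGB2BGR))
p=np.load("p.npz");f=p["f"]
L={"fj":[30,60,75],"fj2":[30,0,75],"bed":[-120,80,15],"bed2":[-120,-90,15],"lip":[-100,0,25],"mouth":[0,-65,95],"jawflush":[-30,60,75],"jf2":[-30,0,75]}
for k,v in L.items(): print(k,proj(c,w(f,np.array(v)/1e3)).round(0))
print(np.round(c["view"],3).tolist(),np.round(c["mtx"],1).tolist()); print(move(w(f,[-.10,.03,.035])[0],f[2]))
E
```

```text
fj [[279.  16.]]
fj2 [[361.  16.]]
bed [[274. 193.]]
bed2 [[440. 192.]]
lip [[353. 176.]]
mouth [[456.  56.]]
jawflush [[282. 102.]]
jf2 [[359. 101.]]
[[-0.165, -0.986, -0.0, 0.31], [-0.946, 0.158, 0.284, 0.384], [-0.28, 0.047, -0.959, 0.482], [0.0, 0.0, 0.0, 1.0]] [[342.3, 0.0, 325.8], [0.0, 342.3, 201.3], [0.0, 0.0, 1.0]]
(array([-0.0061, -0.0159,  0.7442]), array([ 0.0004, -0.0002, -0.0062]))
```

View pics/w1.png

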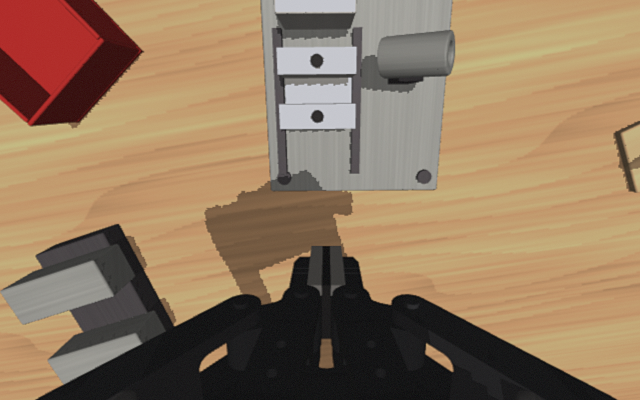

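>>> carry_out(
  steps=[
    {"dp":[0,-0.01,0.25],"rot":[0,0,0],"grip":0},
    {"dp":[0,-0.01,0.5],"rot":[0,0,0],"grip":0},
    {"dp":[0,-0.01,0.74],"rot":[0,0,0],"grip":0},
    {"dp":[0,-0.01,0.74],"rot":[0,0,0],"grip":0},
    {"dp":[0.07,-0.01,0.74],"rot":[0,0,0],"grip":0},
    {"dp":[0.14,-0.01,0.74],"rot":[0,0,0],"grip":0},
    {"dp":[0.17,-0.01,0.74],"rot":[0,0,0],"grip":0},
    {"dp":[0.19,-0.01,0.74],"rot":[0,0,0],"grip":0},
    {"dp":[0.21,-0.01,0.74],"rot":[0,0,0],"grip":0},
    {"dp":[0.23,-0.01,0.74],"rot":[0,0,0],"grip":0},
    {"dp":[0.24,-0.01,0.74],"rot":[0,0,0],"grip":0},
    {"dp":[0.25,-0.01,0.74],"rot":[0,0,0],"grip":0},
    {"dp":[0.26,-0.01,0.74],"rot":[0,0,0],"grip":0},
    {"dp":[0.27,-0.01,0.74],"rot":[0,0,0],"grip":0},
    {"dp":[0.275,-0.01,0.74],"rot":[0,0,0],"grip":0},
    {"dp":[0.28,-0.01,0.74],"rot":[0,0,0],"grip":0},
  ],
)

```text
clock: 4.15
tool_pos: [0.5337, 0.2297, 0.0371]
orientation: [-3.142, 0.003, -0.163]
wrist_force: [-8.4, 0.8, 6.9]
opening: 0.0001
gripper_force: 4.2
```

```bash
python3 - <<'E'
from h import *
p=np.load("p.npz");f=p["f"]
s=status.state();print(s["clock"],s["wrist_force"],R.from_euler('z',-f[2]).apply(s["tool_pos"]-[f[0],f[1],0]))
c=optics.calibration("top");ct=c
import cv2
c2=optics.calibration("wrist")
E
```

```text
4.15 [-8.40396364  0.75234687  6.91004792] [-0.04513711  0.03110258  0.0370816 ]
```

>>> carry_out(
  steps=[
    {"dp":[0.005,0,0],"rot":[0,0,0],"grip":0},
    {"dp":[0.01,0,0],"rot":[0,0,0],"grip":0},
    {"dp":[0.015,0,0],"rot":[0,0,0],"grip":0},
    {"dp":[0.015,0,0],"rot":[0,0,0],"grip":0},
  ],
)

```text
clock: 4.55
tool_pos: [0.5369, 0.2292, 0.0371]
orientation: [-3.141, 0.002, -0.163]
wrist_force: [-6.3, 1.6, 5.3]
opening: -0.0
gripper_force: 3.6
```

>>> carry_out(
  steps=[
    {"dp":[0.005,0,0],"rot":[0,0,0],"grip":0},
    {"dp":[0.01,0,0],"rot":[0,0,0],"grip":0},
    {"dp":[0.01,0,0],"rot":[0,0,0],"grip":0},
  ],
)

```text
clock: 4.85
tool_pos: [0.5389, 0.2289, 0.037]
orientation: [-3.141, 0.002, -0.163]
wrist_force: [-6.9, 0.8, 4.8]
opening: -0.0002
gripper_force: 3.4
```

>>> carry_out(
  steps=[
    {"dp":[0.005,0,0],"rot":[0,0,0],"grip":0},
    {"dp":[0.01,0,0],"rot":[0,0,0],"grip":0},
    {"dp":[0.01,0,0],"rot":[0,0,0],"grip":0},
  ],
)

```text
clock: 5.15
tool_pos: [0.5409, 0.2285, 0.037]
orientation: [-3.141, 0.002, -0.163]
wrist_force: [-6.1, 1.2, 5.0]
opening: 0.0004
gripper_force: 3.3
```

>>> carry_out(
  steps=[
    {"dp":[0.005,0,0],"rot":[0,0,0],"grip":0},
    {"dp":[0.01,0,0],"rot":[0,0,0],"grip":0},
    {"dp":[0.01,0,0],"rot":[0,0,0],"grip":0},
  ],
)

```text
clock: 5.45
tool_pos: [0.5419, 0.2284, 0.037]
orientation: [3.141, 0.004, -0.163]
wrist_force: [-10.9, 1.8, 7.8]
opening: -0.0001
gripper_force: 5.2
```

>>> carry_out(
  steps=[
    {"dp":[0.005,0,0],"rot":[0,0,0],"grip":0},
    {"dp":[0.01,0,0],"rot":[0,0,0],"grip":0},
    {"dp":[0.01,0,0],"rot":[0,0,0],"grip":0},
  ],
)

```text
clock: 5.75
tool_pos: [0.5418, 0.2284, 0.0369]
orientation: [3.141, 0.008, -0.163]
wrist_force: [-17.2, 1.5, 15.2]
opening: 0.0001
gripper_force: 8.8
```

>>> carry_out(
  steps=[
    {"dp":[-0.1,0,0],"rot":[0,0,0],"grip":0},
    {"dp":[-0.2,0,0],"rot":[0,0,0],"grip":0},
    {"dp":[-0.3,0,-0.2],"rot":[0,0,0],"grip":0},
    {"dp":[-0.3,0.2,-0.45],"rot":[0,0,0],"grip":0.7},
    {"dp":[-0.3,0.4,-0.7],"rot":[0,0,0],"grip":0.7},
    {"dp":[-0.3,0.6,-0.9],"rot":[0,0,0],"grip":0.7},
    {"dp":[-0.3,0.6,-0.95],"rot":[0,0,0],"grip":0.7},
    {"dp":[-0.3,0.6,-0.95],"rot":[0,0,0],"grip":0.7},
    {"dp":[-0.3,0.6,-0.95],"rot":[0,0,0],"grip":0.7},
  ],
)

```text
clock: 6.65
tool_pos: [0.4682, 0.1182, 0.2279]
orientation: [-3.141, -0.004, -0.165]
wrist_force: [0.6, 0.1, -0.1]
opening: 0.0597
gripper_force: 0.0
```

```bash
python3 - <<'E'
from h import *
import cv2
c=optics.calibration("wrist");im=optics.capture("wrist");cv2.imwrite("pics/w2f.png",cv2.cvtColor(im,cv2.COLOR_RGB2BGR))
np.savez("c2.npz",**c)
p=np.load("p.npz");f=p["f"];s=p["s"]
cv2.imwrite("pics/w2.png",cv2.resize(cv2.cvtColor(im,cv2.COLOR_RGB2BGR)[0:220,160:480],None,fx=2.5,fy=2.5,interpolation=cv2.INTER_CUBIC))
L={"fj":[30,60,75],"fj2":[30,0,75],"bed":[-120,80,15],"bed2":[-120,-90,15],"mouth":[0,-65,95],"jf":[-30,60,75],"jf2":[-30,0,75]}
for k,v in L.items(): print(k,(proj(c,w(f,np.array(v)/1e3))-[160,0])*2.5)
print(status.state()["tool_pos"],move(w(s,[-.045,0,.2])[0],s[2]))
E
```

```text
fj [[-19.95433025  97.63770509]]
fj2 [[153.44071402  96.54778844]]
bed [[ 48.26106173 475.36574682]]
bed2 [[416.16485717 473.61909712]]
mouth [[339.15281798 183.30948408]]
jf [[  4.25947025 277.11491968]]
jf2 [[168.35704657 276.20336408]]
[0.46734295 0.11870009 0.22630329] (array([0.363 , 1.6888, 0.1312]), array([ 1.0000e-03, -1.2000e-03, -1.9493e+00]))
```

View pics/w2.png

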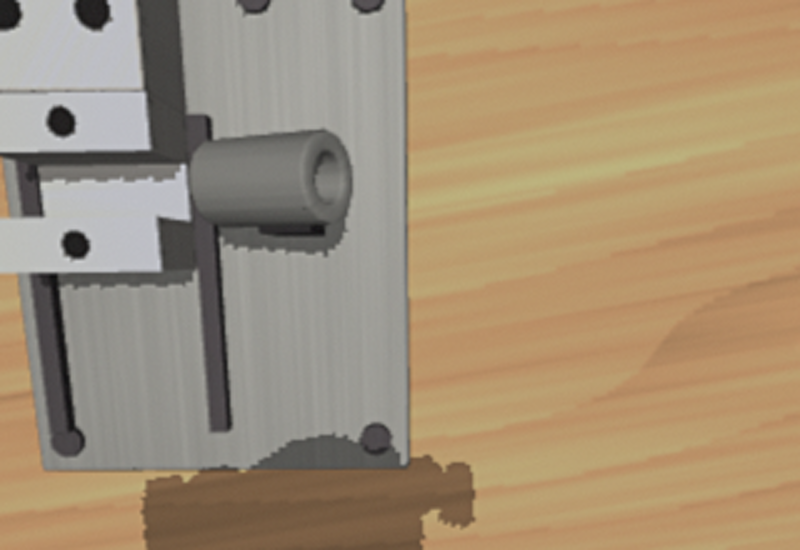

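```bash
python3 - <<'E'
from h import *
c=dict(np.load("c2.npz"));p=np.load("p.npz");f=p["f"]
px=np.array([[45,470],[409,467],[161,272],[146,91],[327,177]])/2.5+[160,0]
L=np.array([[-120,80,15],[-120,-90,15],[-30,0,75],[30,0,75],[0,-65,95]])/1e3
fw,e=fit(c,L,px,f);print(fw,e,fw-f)
np.savez("p.npz",f=f,s=p["s"],t=p["t"],fw=fw)
print(proj(c,w(fw,L))*1-px)
E
```

```text
[ 0.57572075  0.19444445 -0.15533471] 1.2304853931426578 [0.00236215 0.00260402 0.00420187]
[[-0.97972774  0.82643523]
 [ 0.735       0.72284844]
 [-0.3305168  -0.47978988]
 [-0.78592529 -0.19068351]
 [ 1.23048539 -0.26784907]]
```

>>> carry_out(
  steps=[
    {"dp":[0.18,0.85,0],"rot":[0,0,0],"grip":0.7},
    {"dp":[0.18,0.85,0],"rot":[0,0,0],"grip":0.7},
    {"dp":[0.18,0.85,0],"rot":[0,0,-0.2],"grip":0.7},
    {"dp":[0.18,0.85,0],"rot":[0,0,-0.4],"grip":0.7},
    {"dp":[0.18,0.85,0],"rot":[0,0,-0.6],"grip":0.7},
    {"dp":[0.18,0.85,0],"rot":[0,0,-0.8],"grip":0.7},
    {"dp":[0.18,0.85,0],"rot":[0,0,-0.95],"grip":0.7},
    {"dp":[0.18,0.85,0],"rot":[0,0,-0.95],"grip":0.7},
    {"dp":[0.18,0.85,0],"rot":[0,0,-0.95],"grip":0.7},
    {"dp":[0.18,0.85,0],"rot":[0,0,-0.95],"grip":0.7},
  ],
)

```text
clock: 7.7
tool_pos: [0.4746, -0.0539, 0.2242]
orientation: [-3.139, 0.001, 0.833]
wrist_force: [-0.5, -0.1, -0.2]
opening: 0.0602
gripper_force: 0.0
```

```bash
python3 - <<'E'
from h import *
s=np.load("p.npz")["s"];print(status.state()["tool_pos"],move(w(s,[-.045,0,.2])[0],s[2]))
E
```

```text
[ 0.47456087 -0.05387578  0.22420245] (array([-0.6071,  0.6147,  0.1199]), array([-3.000e-03, -6.000e-04, -9.967e-01]))
```

>>> carry_out(
  steps=[
    {"dp":[-0.2,0.2,0],"rot":[0,0,-0.14],"grip":0.7},
    {"dp":[-0.4,0.4,0.05],"rot":[0,0,-0.28],"grip":0.7},
    {"dp":[-0.61,0.61,0.1],"rot":[0,0,-0.42],"grip":0.7},
    {"dp":[-0.61,0.61,0.12],"rot":[0,0,-0.56],"grip":0.7},
    {"dp":[-0.61,0.61,0.12],"rot":[0,0,-0.7],"grip":0.7},
    {"dp":[-0.61,0.61,0.12],"rot":[0,0,-0.84],"grip":0.7},
    {"dp":[-0.61,0.61,0.12],"rot":[0,0,-0.997],"grip":0.7},
    {"dp":[-0.61,0.61,0.12],"rot":[0,0,-0.997],"grip":0.7},
    {"dp":[-0.61,0.61,0.12],"rot":[0,0,-0.997],"grip":0.7},
  ],
)

```text
clock: 8.6
tool_pos: [0.483, -0.2266, 0.201]
orientation: [-3.141, -0.001, 1.872]
wrist_force: [-0.0, -0.9, -0.2]
opening: 0.0598
gripper_force: 0.0
```

```bash
python3 - <<'E'
from h import *
import cv2
c=optics.calibration("wrist");im=optics.capture("wrist")
np.savez("c3.npz",**c)
s=np.load("p.npz")["s"]
cv2.imwrite("pics/w3.png",cv2.cvtColor(im,cv2.COLOR_RGB2BGR))
L=np.array([[110,0,55],[0,0,55],[-8,9,64],[-8,-9,64],[116,-35,10],[116,35,10],[-45,0,55]])/1e3
print(proj(c,w(s,L)).round(1).tolist())
print(status.state()["tool_pos"],move(w(s,[-.045,0,.037])[0],s[2]))
E
```

```text
[[328.4, -4.7], [328.8, 132.1], [318.8, 142.2], [339.1, 142.1], [365.4, 2.1], [290.8, 2.5], [329.0, 180.6]]
[ 0.48309456 -0.22674101  0.20118887] (array([-0.    ,  0.0047,  0.8209]), array([-0.0005, -0.0008, -0.0056]))
```

View pics/w3.png

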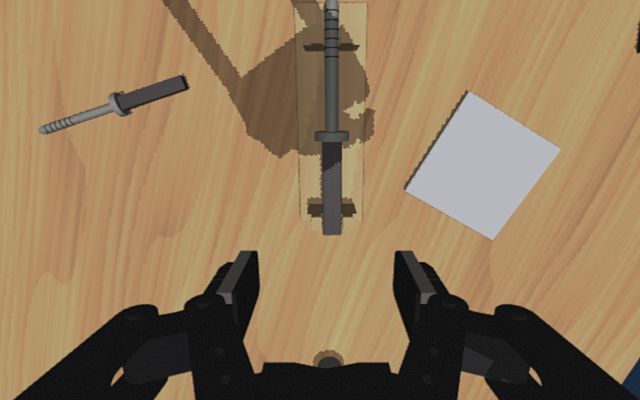

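>>> carry_out(
  steps=[
    {"dp":[0,0.013,0.2],"rot":[0,0,-0.005],"grip":0.7},
    {"dp":[0,0.013,0.4],"rot":[0,0,-0.005],"grip":0.7},
    {"dp":[0,0.013,0.6],"rot":[0,0,-0.005],"grip":0.7},
    {"dp":[0,0.013,0.75],"rot":[0,0,-0.005],"grip":0.7},
    {"dp":[0,0.013,0.82],"rot":[0,0,-0.005],"grip":0.7},
    {"dp":[0,0.013,0.82],"rot":[0,0,-0.005],"grip":0.7},
    {"dp":[0,0.013,0.82],"rot":[0,0,-0.005],"grip":0},
    {"dp":[0,0.013,0.82],"rot":[0,0,-0.005],"grip":0},
    {"dp":[0,0.013,0.82],"rot":[0,0,-0.005],"grip":0},
    {"dp":[0,0.013,0.82],"rot":[0,0,-0.005],"grip":0},
    {"dp":[0,0.013,0.82],"rot":[0,0,-0.005],"grip":0},
  ],
  force=80,
)

```text
clock: 9.75
tool_pos: [0.486, -0.2267, 0.0384]
orientation: [3.141, 0.001, 1.881]
wrist_force: [0.3, 0.0, 0.6]
opening: 0.0001
gripper_force: 0.0
```

```bash
python3 - <<'E'
from h import *
import cv2
im=optics.capture("wrist");im2=optics.capture("scene")
a=cv2.cvtColor(im,cv2.COLOR_RGB2BGR);b=cv2.resize(cv2.cvtColor(im2,cv2.COLOR_RGB2BGR)[180:300,190:340],None,fx=4,fy=4,interpolation=cv2.INTER_CUBIC)
b=cv2.resize(b,(480,384));a=cv2.resize(a[:,160:480],(320,400))
b=cv2.copyMakeBorder(b,0,16,0,0,cv2.BORDER_CONSTANT)
cv2.imwrite("pics/w4.png",np.hstack([a,b]))
print(status.state())
E
```

```text
{'clock': 9.85, 'joint_pos': array([-6.58028324e-01,  3.08092096e-01,  1.82459303e+00, -9.01927464e-06,
        1.00845101e+00, -9.67741524e-01]), 'qd': array([-0.0018708 ,  0.00407804,  0.00179694, -0.00134476,  0.0001439 ,
       -0.00086012]), 'joint_torque': array([ 4.57463888e-03, -4.41632402e+01, -2.84110898e+01, -2.14525726e-04,
       -4.03769722e-03,  1.44202077e-03]), 'tool_pos': array([ 0.48574318, -0.2265709 ,  0.03799433]), 'orientation': array([3.14134002e+00, 3.80317895e-04, 1.88051429e+00]), 'wrist_force': array([-0.27759116, -0.42497657,  0.08108426]), 'ft_torque': array([-0.04084556, -0.00574634,  0.00401641]), 'gripper_force': 0.0, 'opening': -0.00038768177057523976}
```

View pics/w4.png

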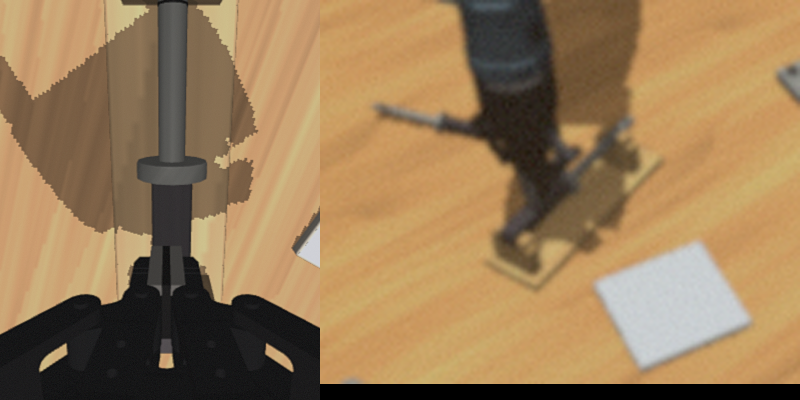

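```bash
python3 - <<'E'
from h import *
c=optics.calibration("wrist");V=c["view"];print("cam",-V[:3,:3].T@V[:3,3], V[2,:3])
s=np.load("p.npz")["s"];K=np.array(c["mtx"])
for z in (.055,.045,.035,.025):
  L=np.array([[0,16,z*1e3],[0,-16,z*1e3],[-8,9,z*1e3+9],[-8,-9,z*1e3+9],[73,0,z*1e3]])/1e3
  print(z,(proj(c,w(s,L))-[160,0]).round(0).tolist())
st=status.state();r=toolR(st)
print("tcp px",proj(c,st["tool_pos"]),"grasp",proj(c,st["tool_pos"]-.0187*r.apply([0,0,1])))
E
```

```text
cam [ 0.46164232 -0.15817186  0.2076518 ] [ 0.0867312  -0.26922314 -0.95916453]
0.055 [[131.0, 162.0], [202.0, 162.0], [146.0, 184.0], [188.0, 184.0], [168.0, -24.0]]
0.045 [[133.0, 159.0], [200.0, 159.0], [147.0, 179.0], [186.0, 179.0], [167.0, -15.0]]
0.035 [[135.0, 155.0], [198.0, 156.0], [148.0, 175.0], [185.0, 175.0], [167.0, -8.0]]
0.025 [[137.0, 152.0], [197.0, 153.0], [149.0, 171.0], [184.0, 171.0], [167.0, -2.0]]
tcp px [[329.58636484 241.51243563]] grasp [[330.00718234 256.8185986 ]]
```

The rod hasn't moved and the fingers are fully shut. They seem to have closed just above the handle. I'll open, go lower (still clear of the base) and grip again.

>>> carry_out(
  steps=[
    {"dp":[0,0.01,0],"rot":[0,0,0],"grip":0.7},
    {"dp":[0,0.01,0],"rot":[0,0,0],"grip":0.7},
    {"dp":[0,0.01,0],"rot":[0,0,0],"grip":0.7},
    {"dp":[0,0.01,0],"rot":[0,0,0],"grip":0.7},
    {"dp":[0,0.01,0],"rot":[0,0,0],"grip":0.7},
    {"dp":[0,0.01,0],"rot":[0,0,0],"grip":0.7},
    {"dp":[0,0.01,0.03],"rot":[0,0,0],"grip":0.7},
    {"dp":[0,0.01,0.06],"rot":[0,0,0],"grip":0.7},
    {"dp":[0,0.01,0.09],"rot":[0,0,0],"grip":0.7},
    {"dp":[0,0.01,0.09],"rot":[0,0,0],"grip":0.7},
  ],
)

```text
clock: 10.85
tool_pos: [0.4866, -0.2252, 0.0183]
orientation: [-3.14, -0.002, 1.881]
wrist_force: [-0.7, -0.9, -0.2]
opening: 0.0594
gripper_force: 0.0
```

>>> carry_out(
  steps=[
    {"dp":[0,0,0],"rot":[0,0,0],"grip":0},
    {"dp":[0,0,0],"rot":[0,0,0],"grip":0},
    {"dp":[0,0,0],"rot":[0,0,0],"grip":0},
    {"dp":[0,0,0],"rot":[0,0,0],"grip":0},
    {"dp":[0,0,0],"rot":[0,0,0],"grip":0},
    {"dp":[0,0,0],"rot":[0,0,0],"grip":0},
  ],
  force=80,
)

```text
clock: 11.45
tool_pos: [0.4878, -0.2261, 0.0202]
orientation: [3.141, 0.001, 1.881]
wrist_force: [-0.8, 0.8, 5.5]
opening: 0.0159
gripper_force: 78.8
```

>>> carry_out(
  steps=[
    {"dp":[0,0,-0.05],"rot":[0,0,0],"grip":0},
    {"dp":[0,0,-0.1],"rot":[0,0,0],"grip":0},
    {"dp":[0,0,-0.2],"rot":[0,0,0],"grip":0},
    {"dp":[0,0,-0.4],"rot":[0,0,0],"grip":0},
    {"dp":[0,0,-0.6],"rot":[0,0,0],"grip":0},
    {"dp":[0,0,-0.8],"rot":[0,0,0],"grip":0},
    {"dp":[0,0,-0.9],"rot":[0,0,0],"grip":0},
    {"dp":[0,0,-0.9],"rot":[0,0,0],"grip":0},
    {"dp":[0,0,-0.9],"rot":[0,0,0],"grip":0},
  ],
)

```text
clock: 12.35
tool_pos: [0.4873, -0.2256, 0.1994]
orientation: [3.142, 0.0, 1.881]
wrist_force: [0.2, 0.7, -1.7]
opening: 0.0162
gripper_force: 78.3
```

```bash
python3 - <<'E'
from h import *
import cv2
c=optics.calibration("wrist");im=optics.capture("wrist")
cv2.imwrite("pics/w5.png",cv2.cvtColor(im,cv2.COLOR_RGB2BGR))
st=status.state();r=toolR(st);o=st["tool_pos"]
print(st["tool_pos"],st["opening"],st["wrist_force"])
for z in (.019,.037,.045):
  L=np.array([[.155,0,-z],[.045,16e-3,-z],[.045,-16e-3,-z],[.037,.009,-z-.009],[.037,-.009,-z-.009]])
  print(z,proj(c,o+r.apply(L)).round(0).tolist())
E
```

```text
[ 0.48666556 -0.22520292  0.19822142] 0.015922954240211333 [-0.22756954  0.75940956 -1.6878302 ]
0.019 [[330.0, -143.0], [365.0, 163.0], [294.0, 163.0], [351.0, 185.0], [309.0, 185.0]]
0.037 [[331.0, -183.0], [370.0, 171.0], [290.0, 171.0], [354.0, 197.0], [306.0, 197.0]]
0.045 [[332.0, -205.0], [373.0, 175.0], [288.0, 175.0], [356.0, 203.0], [305.0, 203.0]]
```

View pics/w5.png

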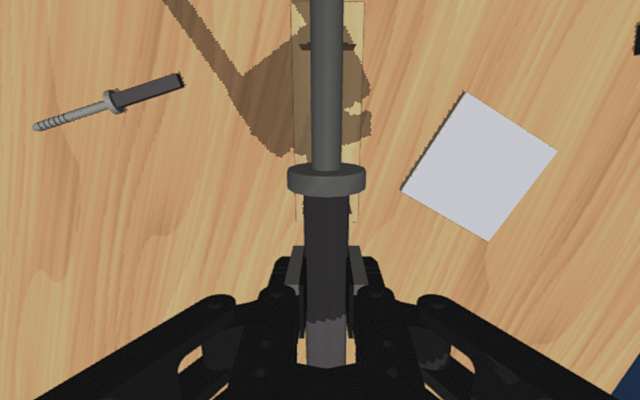

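```bash
python3 - <<'E'
from h import *
p=np.load("p.npz");fw=p["fw"];t=w(fw,[-.06,-.16,.25])[0]
print(t,move(t,fw[2]+np.pi/2))
E
```

```text
[0.49168944 0.04565353 0.25      ] (array([ 1.2826,  0.4365, -0.2571]), array([-0.0017, -0.0014,  0.4442]))
```

>>> carry_out(
  steps=[
    {"dp":[0.1,0.04,-0.15],"rot":[0,0,0],"grip":0},
    {"dp":[0.3,0.1,-0.26],"rot":[0,0,0.1],"grip":0},
    {"dp":[0.5,0.17,-0.26],"rot":[0,0,0.2],"grip":0},
    {"dp":[0.7,0.23,-0.26],"rot":[0,0,0.3],"grip":0},
    {"dp":[0.85,0.3,-0.26],"rot":[0,0,0.4],"grip":0},
    {"dp":[1,0.4365,-0.26],"rot":[0,0,0.444],"grip":0},
    {"dp":[1,0.4365,-0.26],"rot":[0,0,0.444],"grip":0},
    {"dp":[1,0.4365,-0.26],"rot":[0,0,0.444],"grip":0},
  ],
)

```text
clock: 13.2
tool_pos: [0.5087, -0.0078, 0.2495]
orientation: [-3.138, 0.0, 1.419]
wrist_force: [0.1, -0.7, -2.3]
opening: 0.0159
gripper_force: 78.6
```

>>> carry_out(
  steps=[
    {"dp":[0.1,0.06,0],"rot":[0,0,0],"grip":0},
    {"dp":[0.2,0.12,0],"rot":[0,0,0],"grip":0},
    {"dp":[0.25,0.125,0],"rot":[0,0,0],"grip":0},
    {"dp":[0.25,0.125,0],"rot":[0,0,0],"grip":0},
    {"dp":[0.25,0.125,0],"rot":[0,0,0],"grip":0},
  ],
)

```text
clock: 13.7
tool_pos: [0.5413, 0.0359, 0.251]
orientation: [-3.14, 0.001, 1.415]
wrist_force: [-0.3, 1.0, -2.1]
opening: 0.0159
gripper_force: 78.7
```

```bash
python3 - <<'E'
from h import *
import cv2
c=optics.calibration("wrist");im=optics.capture("wrist");np.savez("c6.npz",**c)
fw=np.load("p.npz")["fw"];st=status.state()
print(R.from_euler('z',-fw[2]).apply(st["tool_pos"]-[fw[0],fw[1],0]),st["orientation"],fw[2]+np.pi/2)
cv2.imwrite("pics/w6.png",cv2.resize(cv2.cvtColor(im,cv2.COLOR_RGB2BGR)[0:230,260:580],None,fx=2.5,fy=2.5,interpolation=cv2.INTER_CUBIC))
L=np.array([[0,-65,95],[0,-22,70],[-30,0,75],[30,0,75],[80,0,75],[-120,-90,15],[90,-90,15],[17,-55,15],[-17,-55,15]])/1e3
print(((proj(c,w(fw,L))-[260,0])*2.5).round(0).tolist())
E
```

```text
[-0.00931119 -0.16204056  0.25122968] [-3.14053888e+00  5.36566038e-04  1.41498090e+00] 1.4154616161297744
[[198.0, 176.0], [196.0, 58.0], [114.0, -13.0], [281.0, -13.0], [421.0, -13.0], [-73.0, 250.0], [389.0, 250.0], [230.0, 167.0], [153.0, 167.0]]
```

View pics/w6.png

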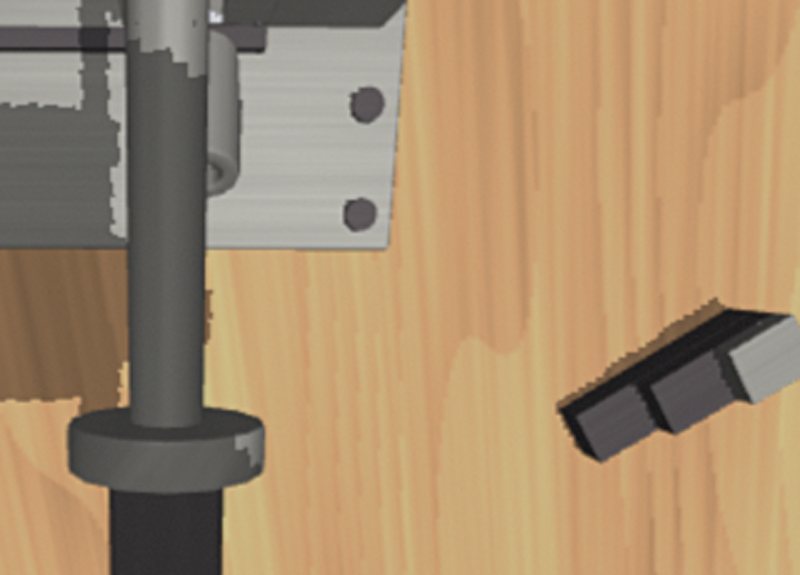

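The view shows the bed corner at crop (388,248) and the mouth's right edge at x = 240. Both agree with the fit to about 1 mm. I'll work out the tilted approach.

```bash
cat >> h.py <<'E'
fw=np.load("p.npz")["fw"]; RF=R.from_euler('z',fw[2])
COL=np.array([.046,0,-.0355]); M=np.array([.001,-.0655,.095]); G=np.array([0,-np.cos(np.pi/6),.5])
RT=R.from_euler('z',fw[2]+np.pi/2)*R.from_euler('x',np.pi)*R.from_euler('y',-np.pi/6)
def ins(d): return w(fw,M+d*G)[0]-RT.apply(COL)
def rel():   # collar & tip in guide-like frame: x_f, perp(up), along g ; axis error deg
    s=status.state(); r=toolR(s); o=[]
    for q in (COL,COL+[.11,0,0]):
        v=RF.inv().apply(s["tool_pos"]+r.apply(q)-[fw[0],fw[1],0])-M
        o.append(np.round([v[0]*1e3,1e3*(v@[0,.5,np.cos(np.pi/6)]),1e3*(v@G)],1))
    return s["clock"],o,s["wrist_force"].round(1),(RF.inv().apply(s["wrist_force"])).round(1)
E
python3 - <<'E'
from h import *
print(RT.apply([1,0,0]),RT.apply([0,0,1]))
print(ins(.18),move(ins(.18),fw[2]+np.pi/2,np.pi/6),rel())
E
```

```text
[ 0.13398347  0.85559829 -0.5       ] [-0.07735539 -0.4939799  -0.8660254 ]
[ 0.53354877 -0.08132312  0.1772561 ] (array([-0.5844,  0.0522,  0.3701]), array([-1.100e-03, -4.995e-01, -2.000e-04])) (13.75, [array([-10.3, 140.8, 139.6]), array([-10.2, 195.7,  44.3])], array([ 0.6,  0.1, -1.7]), array([ 0.6,  0.2, -1.7]))
```

>>> carry_out(
  steps=[
    {"dp":[-0.2,0.02,0],"rot":[0,-0.05,0],"grip":0},
    {"dp":[-0.4,0.03,0],"rot":[0,-0.15,0],"grip":0},
    {"dp":[-0.5,0.05,0.1],"rot":[0,-0.28,0],"grip":0},
    {"dp":[-0.584,0.052,0.2],"rot":[0,-0.4,0],"grip":0},
    {"dp":[-0.584,0.052,0.3],"rot":[0,-0.5,0],"grip":0},
    {"dp":[-0.584,0.052,0.37],"rot":[0,-0.5,0],"grip":0},
    {"dp":[-0.584,0.052,0.37],"rot":[0,-0.5,0],"grip":0},
    {"dp":[-0.584,0.052,0.37],"rot":[0,-0.5,0],"grip":0},
    {"dp":[-0.584,0.052,0.37],"rot":[0,-0.5,0],"grip":0},
  ],
)

```text
clock: 14.65
tool_pos: [0.5354, -0.0812, 0.1797]
orientation: [3.138, 0.523, 1.412]
wrist_force: [0.0, -0.2, -1.1]
opening: 0.0162
gripper_force: 78.7
```

```bash
python3 - <<'E'
from h import *
print(rel(),move(ins(.12),fw[2]+np.pi/2,np.pi/6))
E
```

```text
(14.65, [array([  1.9,   2.4, 180.9]), array([ 2.2,  2.5, 70.9])], array([ 0. , -0.2, -1.1]), array([ 0.1, -0.2, -1.1])) (array([ 0.3043, -0.01  ,  0.0122]), array([ 0.0023, -0.001 , -0.0026]))
```

>>> carry_out(
  steps=[
    {"dp":[0.1,-0.01,0.012],"rot":[0.002,-0.001,-0.003],"grip":0},
    {"dp":[0.2,-0.01,0.012],"rot":[0.002,-0.001,-0.003],"grip":0},
    {"dp":[0.3,-0.01,0.012],"rot":[0.002,-0.001,-0.003],"grip":0},
    {"dp":[0.32,-0.01,0.012],"rot":[0.002,-0.001,-0.003],"grip":0},
    {"dp":[0.32,-0.01,0.012],"rot":[0.002,-0.001,-0.003],"grip":0},
    {"dp":[0.32,-0.01,0.012],"rot":[0.002,-0.001,-0.003],"grip":0},
  ],
)

```text
clock: 15.25
tool_pos: [0.5414, -0.0272, 0.1448]
orientation: [-3.14, 0.525, 1.418]
wrist_force: [0.0, -0.3, -1.5]
opening: 0.0161
gripper_force: 78.8
```

```bash
python3 - <<'E'
from h import *
import cv2
a=rel();print(a,move(ins(.09),fw[2]+np.pi/2,np.pi/6))
im=optics.capture("wrist");c=optics.calibration("wrist");b=cv2.cvtColor(im,cv2.COLOR_RGB2BGR)
cv2.imwrite("pics/w7.png",b[0:240,200:460].repeat(2,0).repeat(2,1))
print(rel()[1])
print(((proj(c,w(fw,np.array([M,M+[.015,0,0],M-[.015,0,0],M+.015*np.array([0,.5,.866]),[-.03,0,.075],[.03,0,.075]])))-[200,0])*2).round(0).tolist())
E
```

```text
(15.25, [array([ -0.7,  -0.7, 116.4]), array([-0.9, -0.9,  6.4])], array([ 0. , -0.3, -1.5]), array([ 0.1, -0.3, -1.5])) (array([ 0.132 ,  0.0035, -0.0036]), array([-0.0007,  0.0009,  0.0019]))
[array([ -0.7,  -0.8, 116.4]), array([-0.9, -0.9,  6.4])]
[[272.0, -433.0], [372.0, -432.0], [171.0, -433.0], [275.0, -537.0], [-28.0, -1443.0], [573.0, -1442.0]]
```

View pics/w7.png

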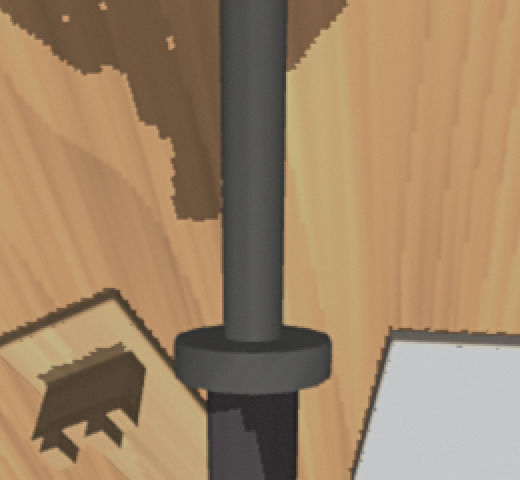

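The rod sits square in the grip. The mouth is out of view, as expected, so I'll insert slowly and watch the force.

>>> carry_out(
  steps=[
    {"dp":[0.015,0.0035,-0.0035],"rot":[0,0,0],"grip":0},
    {"dp":[0.03,0.0035,-0.0035],"rot":[0,0,0],"grip":0},
    {"dp":[0.045,0.0035,-0.0035],"rot":[0,0,0],"grip":0},
    {"dp":[0.06,0.0035,-0.0035],"rot":[0,0,0],"grip":0},
    {"dp":[0.07,0.0035,-0.0035],"rot":[0,0,0],"grip":0},
    {"dp":[0.07,0.0035,-0.0035],"rot":[0,0,0],"grip":0},
  ],
)

```text
clock: 15.9
tool_pos: [0.5437, -0.0137, 0.1371]
orientation: [-3.138, 0.524, 1.419]
wrist_force: [1.1, 0.8, -1.2]
opening: 0.016
gripper_force: 78.9
```

```bash
python3 -c "
from h import *
print(rel(),RT.inv().apply(status.state()['wrist_force']))"
```

```text
(15.9, [array([ -0.6,  -0.6, 100.7]), array([-0.9, -0.6, -9.3])], array([ 1.1,  0.8, -1.2]), array([ 1. ,  0.9, -1.2])) [1.41054427 0.95714352 0.59710472]
```

>>> carry_out(
  steps=[
    {"dp":[0.015,0,0],"rot":[0,0,0],"grip":0},
    {"dp":[0.03,0,0],"rot":[0,0,0],"grip":0},
    {"dp":[0.045,0,0],"rot":[0,0,0],"grip":0},
    {"dp":[0.06,0,0],"rot":[0,0,0],"grip":0},
    {"dp":[0.06,0,0],"rot":[0,0,0],"grip":0},
    {"dp":[0.06,0,0],"rot":[0,0,0],"grip":0},
  ],
)

```text
clock: 16.5
tool_pos: [0.5451, -0.0034, 0.131]
orientation: [-3.138, 0.524, 1.419]
wrist_force: [2.3, 1.4, -1.3]
opening: 0.0161
gripper_force: 79.0
```

```bash
python3 -c "
from h import *
print(rel(),RT.inv().apply(status.state()['wrist_force']),status.state()['ft_torque'])"
```

```text
(16.5, [array([-0.8, -0.7, 88.7]), array([ -1.1,  -0.7, -21.3])], array([ 2.3,  1.4, -1.3]), array([ 2. ,  1.8, -1.3])) [2.18948756 2.04952296 0.29107191] [ 0.7243256  -0.48376203 -0.07435779]
```

>>> carry_out(
  steps=[
    {"dp":[0,0.006,0],"rot":[0,0,0],"grip":0},
    {"dp":[0.02,0.006,0],"rot":[0,0,0],"grip":0},
    {"dp":[0.04,0.006,0],"rot":[0,0,0],"grip":0},
    {"dp":[0.06,0.006,0],"rot":[0,0,0],"grip":0},
    {"dp":[0.08,0.006,0],"rot":[0,0,0],"grip":0},
    {"dp":[0.08,0.006,0],"rot":[0,0,0],"grip":0},
  ],
)

```text
clock: 17.1
tool_pos: [0.5482, 0.0103, 0.1227]
orientation: [-3.137, 0.524, 1.42]
wrist_force: [2.1, 1.9, -0.5]
opening: 0.0161
gripper_force: 78.9
```

```bash
python3 -c "
from h import *
print(rel(),RT.inv().apply(status.state()['wrist_force']),RT.inv().apply(status.state()['ft_torque']))"
```

```text
(17.1, [array([ 0.2, -0.9, 72.3]), array([ -0.3,  -1. , -37.7])], array([ 2.1,  1.9, -0.5]), array([ 1.7,  2.2, -0.5])) [ 2.12019285  1.73712471 -0.68231921] [-0.1750865   0.6387053   0.14963782]
```

>>> carry_out(
  steps=[
    {"dp":[0.02,0.005,0],"rot":[0,0,0],"grip":0},
    {"dp":[0.04,0.005,0],"rot":[0,0,0],"grip":0},
    {"dp":[0.06,0.005,0],"rot":[0,0,0],"grip":0},
    {"dp":[0.08,0.005,0],"rot":[0,0,0],"grip":0},
    {"dp":[0.1,0.005,0],"rot":[0,0,0],"grip":0},
    {"dp":[0.12,0.005,0],"rot":[0,0,0],"grip":0},
    {"dp":[0.12,0.005,0],"rot":[0,0,0],"grip":0},
  ],
)

```text
clock: 17.8
tool_pos: [0.5522, 0.0306, 0.1107]
orientation: [-3.137, 0.524, 1.42]
wrist_force: [-0.1, 0.0, -1.5]
opening: 0.0161
gripper_force: 78.9
```

```bash
python3 -c "
from h import *
print(rel(),RT.inv().apply(status.state()['wrist_force']),RT.inv().apply(status.state()['ft_torque']))"
```

```text
(17.8, [array([ 1. , -0.9, 48.4]), array([  0.6,  -1. , -61.6])], array([-0.1,  0. , -1.5]), array([-0.1, -0. , -1.5])) [ 0.76597255 -0.10550236  1.32866739] [-0.02864486  0.59229463 -0.02563067]
```

Free again. The remaining distance is about 48 mm: 36 mm now, then small steps to the stop.

>>> carry_out(
  steps=[
    {"dp":[0.02,0,0],"rot":[0,0,0],"grip":0},
    {"dp":[0.04,0,0],"rot":[0,0,0],"grip":0},
    {"dp":[0.06,0,0],"rot":[0,0,0],"grip":0},
    {"dp":[0.08,0,0],"rot":[0,0,0],"grip":0},
    {"dp":[0.1,0,0],"rot":[0,0,0],"grip":0},
    {"dp":[0.12,0,0],"rot":[0,0,0],"grip":0},
    {"dp":[0.14,0,0],"rot":[0,0,0],"grip":0},
    {"dp":[0.16,0,0],"rot":[0,0,0],"grip":0},
    {"dp":[0.18,0,0],"rot":[0,0,0],"grip":0},
    {"dp":[0.18,0,0],"rot":[0,0,0],"grip":0},
  ],
)

```text
clock: 18.8
tool_pos: [0.5571, 0.0615, 0.0927]
orientation: [-3.138, 0.524, 1.42]
wrist_force: [0.5, 1.4, -2.3]
opening: 0.0161
gripper_force: 78.9
```

```bash
python3 -c "
from h import *
print(rel(),RT.inv().apply(status.state()['wrist_force']),RT.inv().apply(status.state()['ft_torque']))"
```

```text
(18.8, [array([ 1. , -0.9, 12.4]), array([  0.6,  -0.9, -97.6])], array([ 0.5,  1.4, -2.3]), array([ 0.3,  1.4, -2.3])) [2.40444047 0.30154138 1.29834935] [0.03654691 0.71330472 0.0431477 ]
```

>>> carry_out(
  steps=[
    {"dp":[0.015,0,0],"rot":[0,0,0],"grip":0},
    {"dp":[0.03,0,0],"rot":[0,0,0],"grip":0},
    {"dp":[0.04,0,0],"rot":[0,0,0],"grip":0},
    {"dp":[0.05,0,0],"rot":[0,0,0],"grip":0},
    {"dp":[0.055,0,0],"rot":[0,0,0],"grip":0},
    {"dp":[0.055,0,0],"rot":[0,0,0],"grip":0},
  ],
)

```text
clock: 19.4
tool_pos: [0.5585, 0.0704, 0.0876]
orientation: [-3.138, 0.524, 1.419]
wrist_force: [0.6, 0.5, 0.2]
opening: 0.016
gripper_force: 79.0
```

>>> carry_out(
  steps=[
    {"dp":[0.005,0,0],"rot":[0,0,0],"grip":0},
    {"dp":[0.01,0,0],"rot":[0,0,0],"grip":0},
    {"dp":[0.01,0,0],"rot":[0,0,0],"grip":0},
  ],
)

```text
clock: 19.7
tool_pos: [0.5588, 0.072, 0.0866]
orientation: [-3.138, 0.525, 1.419]
wrist_force: [0.2, -0.1, -0.1]
opening: 0.0159
gripper_force: 79.0
```

```bash
python3 -c "
from h import *
print(rel(),RT.inv().apply(status.state()['wrist_force']))"
```

```text
(19.7, [array([ 1.1, -0.9,  0. ]), array([   0.7,   -1. , -110. ])], array([ 0.2, -0.1, -0.1]), array([ 0.2, -0. , -0.1])) [0.02167779 0.2413242  0.09823556]
```

>>> carry_out(
  steps=[
    {"dp":[0.005,0,0],"rot":[0,0,0],"grip":0},
    {"dp":[0.01,0,0],"rot":[0,0,0],"grip":0},
    {"dp":[0.01,0,0],"rot":[0,0,0],"grip":0},
  ],
)

```text
clock: 20.0
tool_pos: [0.5588, 0.0727, 0.0862]
orientation: [-3.137, 0.527, 1.419]
wrist_force: [-1.6, -4.7, 4.8]
opening: 0.0164
gripper_force: 79.1
```

>>> carry_out(
  steps=[
    {"dp":[0.005,0,0],"rot":[0,0,0],"grip":0},
    {"dp":[0.01,0,0],"rot":[0,0,0],"grip":0},
    {"dp":[0.01,0,0],"rot":[0,0,0],"grip":0},
  ],
)

```text
clock: 20.3
tool_pos: [0.5588, 0.0727, 0.0863]
orientation: [-3.137, 0.53, 1.418]
wrist_force: [-4.7, -10.6, 9.8]
opening: 0.0158
gripper_force: 79.3
```

```bash
python3 -c "
from h import *
print(rel(),RT.inv().apply(status.state()['wrist_force']))"
```

```text
(20.3, [array([ 1.1, -1.1, -0.9]), array([   0.9,   -1.8, -110.9])], array([ -4.7, -10.6,   9.8]), array([ -3. , -11.2,   9.8])) [-14.58210434  -2.97230829  -2.92179176]
```

Stopped hard at the expected depth, so the collar is on the mouth. Next I'll hold briefly, then withdraw along the axis.

>>> carry_out(
  steps=[
    {"dp":[0,0,0],"rot":[0,0,0],"grip":0},
    {"dp":[0,0,0],"rot":[0,0,0],"grip":0},
    {"dp":[-0.02,0,0],"rot":[0,0,0],"grip":0},
    {"dp":[-0.06,0,0],"rot":[0,0,0],"grip":0},
    {"dp":[-0.12,0,0],"rot":[0,0,0],"grip":0},
    {"dp":[-0.2,0,0],"rot":[0,0,0],"grip":0},
    {"dp":[-0.3,0,0],"rot":[0,0,0],"grip":0},
    {"dp":[-0.4,0,0],"rot":[0,0,0],"grip":0},
    {"dp":[-0.5,0,0],"rot":[0,0,0],"grip":0},
    {"dp":[-0.6,0,0],"rot":[0,0,0],"grip":0},
    {"dp":[-0.7,0,0],"rot":[0,0,0],"grip":0},
    {"dp":[-0.8,0,0],"rot":[0,0,0],"grip":0},
    {"dp":[-0.9,0,0],"rot":[0,0,0],"grip":0},
    {"dp":[-0.9,0,0],"rot":[0,0,0],"grip":0},
  ],
)

```text
clock: 21.7
tool_pos: [0.5356, -0.0819, 0.1771]
orientation: [-3.141, 0.526, 1.414]
wrist_force: [0.3, -0.2, -1.4]
opening: 0.0159
gripper_force: 78.8
```

```bash
python3 - <<'E'
from h import *
t=np.load("p.npz")["t"];print(rel())
# truth offset vs top fit ~ +2.5mm,+2mm; keep yaw, rod level, tip over tile centre, axis z .13
yaw=fw[2]+np.pi/2; tip=np.array([t[0]+.0025,t[1]+.002,.115])
rt=R.from_euler('z',yaw)*R.from_euler('x',np.pi)
tcp=tip-rt.apply(COL+[.11,0,0]);print(tip,tcp,move(tcp,yaw))
E
```

```text
(21.7, [array([  2.2,  -0.3, 180. ]), array([ 2.3, -0.5, 70. ])], array([ 0.3, -0.2, -1.4]), array([ 0.3, -0.2, -1.4]))
[ 0.63995264 -0.1771955   0.115     ] [ 0.61581775 -0.33131723  0.0795    ] (array([-0.7665,  0.5911,  1.009 ]), array([-0.0009,  0.5021, -0.0012]))
```

>>> carry_out(
  steps=[
    {"dp":[-0.08,0.06,0.05],"rot":[0,0.1,0],"grip":0},
    {"dp":[-0.2,0.15,0.15],"rot":[0,0.22,0],"grip":0},
    {"dp":[-0.32,0.25,0.3],"rot":[0,0.34,0],"grip":0},
    {"dp":[-0.44,0.35,0.45],"rot":[0,0.45,0],"grip":0},
    {"dp":[-0.55,0.43,0.6],"rot":[0,0.502,0],"grip":0},
    {"dp":[-0.65,0.5,0.75],"rot":[0,0.502,0],"grip":0},
    {"dp":[-0.72,0.55,0.9],"rot":[0,0.502,0],"grip":0},
    {"dp":[-0.7665,0.59,0.98],"rot":[0,0.502,0],"grip":0},
    {"dp":[-0.7665,0.59,1],"rot":[0,0.502,0],"grip":0},
    {"dp":[-0.7665,0.59,1],"rot":[0,0.502,0],"grip":0},
    {"dp":[-0.7665,0.59,1],"rot":[0,0.502,0],"grip":0},
    {"dp":[-0.7665,0.59,1],"rot":[0,0.502,0],"grip":0},
    {"dp":[-0.7665,0.59,1],"rot":[0,0.502,0],"grip":0},
  ],
)

```text
clock: 23.0
tool_pos: [0.6169, -0.326, 0.0791]
orientation: [-3.139, -0.0, 1.419]
wrist_force: [-0.0, -0.6, -2.3]
opening: 0.0159
gripper_force: 78.7
```

```bash
python3 - <<'E'
from h import *
import cv2
t=np.load("p.npz")["t"];s=status.state();r=toolR(s)
tip=s["tool_pos"]+r.apply(COL+[.11,0,0]);print(s["clock"],tip,R.from_euler('z',-t[2]).apply(tip-[t[0],t[1],0]),r.apply([1,0,0])[2],s["wrist_force"],s["gripper_force"],np.abs(s["qd"]).max())
c=optics.calibration("top");im=optics.capture("top").astype(int)
im0=cv2.cvtColor(cv2.imread("pics/top0.png"),cv2.COLOR_BGR2RGB).astype(int)
d=np.abs(im-im0).max(2)>40
for n,(x0,x1,y0,y1) in dict(bin=(168,220,130,182),vise=(160,204,205,278),step=(312,336,104,138),stud=(452,472,172,190),loose=(376,408,246,290)).items(): print(n,d[y0:y1,x0:x1].sum())
E
```

```text
23.0 [ 0.64066385 -0.17180878  0.11470139] [0.00158711 0.00789662 0.11470139] 0.0004738698715941682 [-0.04515118 -0.56327971 -2.25999336] 78.67417573928833 0.003850235570279064
bin 0
vise 0
step 0
stud 94
loose 1030
```

```bash
python3 -c "
from plant import manip
print(manip.sign_off())"
```

```text
the job is handed in; nothing more can be done
None
```

The job is handed in, though the result was not reported back: the jaw is flush, the rod went in until its collar stopped on the mouth and came back out, and it is now held level with its tip about 10 cm above the tile.

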